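# Empty the dried balls out of the jar and shut their box

### The job

Tip the six dried blue ceramic balls out of the steel jar into the open white storage box, then stand the empty jar upright in the middle of the blue mat and let go of it. Last, swing the box's orange lid shut and press down on it with the fingers until it is fully home. Leave the other things on the bench where they are.

Things in the scene. Friction and masses are not known exactly. Their poses are not given: they have to be found in the camera images.
- jar: the open stainless steel jar with a blue band near its foot: round, 115 mm tall, outside diameter 54 mm at the foot widening to 64 mm at the rim, wall 3 mm, floor 5 mm thick, about 0.2 kg empty. Origin at the centre of its underside, z up out of the mouth; it is round, so its yaw does not matter. It starts upright on the aluminium shelf plate with the six balls in it
- jar_rim (a point): centre of the jar's mouth, 115 mm above its underside
- shelf_plate: bare aluminium oven shelf plate, 130 x 130 x 8 mm, fixed, where the jar starts. Origin at the centre of its underside
- mat: plain blue mat for empty vessels, 130 x 130 mm, 6 mm thick, fixed, where the empty jar is to stand. Origin at the centre of its underside, x and y along its sides
- box: white open storage box with the orange hinged lid, fixed: 150 (x) x 200 (y) x 60 mm high outside, walls and floor 5 mm. Origin at the centre of its underside; x points to the hinge side, which is the far side from the robot
- lid (a joint): angle of the orange lid on its hinge (rad): 0 is fully shut, flat on the box's rim; 1.57 stands straight up; it starts leaning back beyond that (about 1.8 to 2.2). The stiff hinge stays where it is left; shutting it takes about 3 N at the tab at first and 8 N at the end
- lid_hinge (a point): middle of the lid's hinge line, on the box's rim on its +x side, 60 mm above the box's underside; the hinge line runs along the box's y
- lid_tab (a point): middle of the tab at the lid's front edge, on the lid's upper (outer) face, 160 mm from the hinge line. The lid is a panel 150 mm from hinge to front edge, 200 mm wide and 8 mm thick; the tab is 60 mm wide and sticks out 19 mm more from the middle of the front edge
- ball1_center (a point): centre of a blue polished ceramic ball, 22 mm in diameter, one of the six in the jar
- ball2_center (a point): centre of a blue polished ceramic ball, 22 mm in diameter, one of the six in the jar
- ball3_center (a point): centre of a blue polished ceramic ball, 22 mm in diameter, one of the six in the jar
- ball4_center (a point): centre of a blue polished ceramic ball, 22 mm in diameter, one of the six in the jar
- ball5_center (a point): centre of a blue polished ceramic ball, 22 mm in diameter, one of the six in the jar
- ball6_center (a point): centre of a blue polished ceramic ball, 22 mm in diameter, one of the six in the jar
- reagent_bottle: amber glass bottle with a black cap and a paper label, 70 mm in diameter, 160 mm tall; origin at the centre of its underside
- glass_beaker: empty clear glass beaker, 80 mm across the rim, 110 mm tall; origin at the centre of its underside
- spatula: spatula, 190 mm long, lying flat; origin under its middle, its length along its x axis
Mind the look-alikes: they are no part of the job. Leave any pink look-alike of the jar alone.

How it is judged (in metres and radians):
On the way, in this order (a step that is already met when the one before it is completed fails the run):
1. the balls are poured: all six are in the box while the jar is still tipped over (x of ball1_center in the frame of box between -0.071 and 0.071 m and y of ball1_center in the frame of box between -0.096 and 0.096 m and z of ball1_center in the frame of box between 0 and 0.055 m and x of ball2_center in the frame of box between -0.071 and 0.071 m and y of ball2_center in the frame of box between -0.096 and 0.096 m and z of ball2_center in the frame of box between 0 and 0.055 m and x of ball3_center in the frame of box between -0.071 and 0.071 m and y of ball3_center in the frame of box between -0.096 and 0.096 m and z of ball3_center in the frame of box between 0 and 0.055 m and x of ball4_center in the frame of box between -0.071 and 0.071 m and y of ball4_center in the frame of box between -0.096 and 0.096 m and z of ball4_center in the frame of box between 0 and 0.055 m and x of ball5_center in the frame of box between -0.071 and 0.071 m and y of ball5_center in the frame of box between -0.096 and 0.096 m and z of ball5_center in the frame of box between 0 and 0.055 m and x of ball6_center in the frame of box between -0.071 and 0.071 m and y of ball6_center in the frame of box between -0.096 and 0.096 m and z of ball6_center in the frame of box between 0 and 0.055 m and angle between jar's own z axis and vertical above 1 rad), for 0.05 s.
2. the empty jar stands upright on the mat, let go (x of jar in the frame of mat between -0.04 and 0.04 m and y of jar in the frame of mat between -0.04 and 0.04 m and z of jar in the frame of mat below 0.012 m and angle between jar's own z axis and vertical below 0.1 rad and z of jar_rim in the frame of mat above 0.1 m and linear speed of jar below 0.02 m/s and contact force between the fingers and jar below 0.1 N), for 0.2 s.
3. the lid is shut and pressed down by the fingers with more than 3 N (value of joint lid below 0.035 rad and contact force between the fingers and box above 3 N), for 0.1 s.
At the end, for the whole second after the job is handed in: All six balls lie in the box; the jar stands upright and still on the mat (within 0.1 rad), its centre at most 40 mm from the mat's centre along each of the mat's sides; the lid is shut (below 0.035 rad) (x of ball1_center in the frame of box between -0.071 and 0.071 m and y of ball1_center in the frame of box between -0.096 and 0.096 m and z of ball1_center in the frame of box between 0 and 0.055 m and x of ball2_center in the frame of box between -0.071 and 0.071 m and y of ball2_center in the frame of box between -0.096 and 0.096 m and z of ball2_center in the frame of box between 0 and 0.055 m and x of ball3_center in the frame of box between -0.071 and 0.071 m and y of ball3_center in the frame of box between -0.096 and 0.096 m and z of ball3_center in the frame of box between 0 and 0.055 m and x of ball4_center in the frame of box between -0.071 and 0.071 m and y of ball4_center in the frame of box between -0.096 and 0.096 m and z of ball4_center in the frame of box between 0 and 0.055 m and x of ball5_center in the frame of box between -0.071 and 0.071 m and y of ball5_center in the frame of box between -0.096 and 0.096 m and z of ball5_center in the frame of box between 0 and 0.055 m and x of ball6_center in the frame of box between -0.071 and 0.071 m and y of ball6_center in the frame of box between -0.096 and 0.096 m and z of ball6_center in the frame of box between 0 and 0.055 m and x of jar in the frame of mat between -0.04 and 0.04 m and y of jar in the frame of mat between -0.04 and 0.04 m and z of jar in the frame of mat below 0.012 m and angle between jar's own z axis and vertical below 0.1 rad and z of jar_rim in the frame of mat above 0.1 m and linear speed of jar below 0.02 m/s and value of joint lid below 0.035 rad); the robot touches nothing.
It fails at once if another thing on the bench is moved by more than 30 mm (distance of any of reagent_bottle, glass_beaker, spatula from where it was at the start of the episode above 0.03 m).
It also fails if it takes over 72 s, if anything falls off the work surface, if the arm or the gripper's body presses on something with over 40 N, if the wrist force passes 120 N, or if a joint passes its speed limit or range.

### The arm

A 6-joint arm with a two-finger parallel gripper is mounted at the origin on the work surface. World frame = base frame: x ahead of the robot, y to its left, z up, the work surface at z = 0. Lengths are in mm, angles in degrees, forces in N, time in s.
With the tool pointing down it reaches from about 300 to 850 mm from the base axis. Payload 4.2 kg.
Tool frame: the origin (TCP) lies midway between the tips of the shut fingers; the grasp point (between the pads) lies 19 mm behind it; z points along the fingers, y is the line along which they close (so a half turn about z gives the same grasp; the last joint's range is limited). The gripper opens to 91 mm and grips with 3 to 60 N. Pads are 32 mm wide; open, the fingers measure 118 mm over their backs; the gripper's body (76 mm by 178 mm) begins 60 mm behind the grasp point.
Start: joints at [63.77, 18.312, 89.639, -0, 72.044, -1.146], TCP at [243.774, 520.785, 213.976] pointing down, gripper open.
Joint ranges: [-177.97, 177.97], [-48.28, 115.42], [12.27, 149.76], [-77.06, 257.06], [2.81, 150.46], [-146.56, 146.56]. Speed limits (degrees/s): [147.25, 147.25, 180, 180, 180, 180].

### API

Orientations are given as [roll, pitch, yaw] about the fixed x, y, z axes, in that order (R = Rz(yaw) Ry(pitch) Rx(roll)).
In Python, from workcell import state, grab_frame, camera_model, workorder gives the robot as it stands.
- The arm moves only by the tool carry_out, never from a script. Its argument "commands" is a list of rows, each a list of 7 numbers: the turn, a rotation vector about the tool's x, y, z in degrees, then the shift along the tool's x, y, z in mm, then the opening, from -1 (shut) to 1 (fully open). In form: [[ax, ay, az, dx, dy, dz, hand], ...]. A call has 1 to 20 rows; each row is the pose to reach, as a shift and turn from the pose commanded when the call began, along the tool's axes at that moment; what a row does not reach only later rows make up. A row lasts 1/10 s, in which the tool goes at most 50 mm and 8.59 degrees, less where a joint would pass 70% of its speed; a pose out of reach is approached as far as the arm can. A call with a gripper value outside its range is refused whole. The fingers move at their own pace and stop on an object; "force" is the grip in N (left out, the last holds). Time passes only in rows, so rows that repeat a pose let the fingers close. It gives the time, the measured TCP pose, the force, the opening and the grip force at its end, in the units of the state.
- state(): the state, without advancing time (a new reading comes with each control period).
- grab_frame(name): name is "side" or "top"; returns the picture (384x512x3 uint8, red, green, blue); there is no depth.
- camera_model(name): a dict with "fx", "fy", "cx", "cy" (pixels), "origin" and "rotation" of the camera in the world. Camera axes: x right, y up, looking along -z (the intrinsics and any distortion apply to the point x, -y, -z); pixel columns grow to the right and rows downward; lengths in mm; the calibration is good to about 2 mm. A picture is of the moment at which its call begins. camera_model takes no time and is no camera call.
- workorder.job_done(): hands the job in; it is judged then, once.
The state is a dict: "time_s": time; "qpos": joint angles; "qvel": joint speeds; "effort": joint torques, N m; "ee_pos": TCP position; "ee_rot": TCP orientation; "force": force on the tool from outside, world axes, zero at the start; "torque": the same for the moment, N m; "gripper_width": finger opening in mm; "gripper_force": force on a finger pad.
Only numpy, scipy, OpenCV 4.12 (cv2) and the standard library are available. Lean on these libraries where they do the work, as an engineer would, in place of code of your own. Each camera call takes 0.05 s, during which the arm holds its last target. There are 200 camera calls.

## Working session

There is one attempt and no reset: what is moved stays moved. The work goes in short steps, Python scripts to look and compute and a tool call to move; the robot and the scene stay as the last step left them, time stands still between calls to the robot, and variables do not carry over. Pictures are saved under pics/ and viewed, at most 10 in all, crops included, and the job is handed in when it is done.

Besides the shell and the picture viewer there is one more tool, called after "Emit:" as name([rows], argument=value, ...), one row to a line, values as JSON. carry_out: Moves the arm, as the interface text tells. Its arguments: {"type":"object","properties":{"commands":{"type":"array"},"force":{"type":"number"}},"required":["commands"]}

```bash
ls; mkdir -p pics; python3 - <<'E'
from workcell import state, grab_frame, camera_model
import cv2
s=state(); print({k:s[k] for k in('time_s','ee_pos','ee_rot','gripper_width','force')})
for n in('side','top'):
    cv2.imwrite(f'pics/{n}0.png',cv2.resize(grab_frame(n)[:,:,::-1],(800,600),interpolation=cv2.INTER_CUBIC)); print(camera_model(n))
E
```

```text
pics
{'time_s': 0.0, 'ee_pos': array([243.54491163, 520.31390714, 213.12743267]), 'ee_rot': array([-1.79898933e+02, -2.49532246e-03,  1.54916753e+02]), 'gripper_width': 91.54565515232736, 'force': array([-0.46047193,  0.36755194, -0.40519957])}
{'fx': 388.1010001133215, 'fy': 388.1010001133215, 'cx': 251.05671930508353, 'cy': 192.06666620451148, 'origin': array([  43.33677674, -545.44350028,  727.31213509]), 'rotation': array([ 48.33958366,  -0.29254289, -40.4369353 ])}
{'fx': 497.3297296931443, 'fy': 497.3297296931443, 'cx': 250.86996298328492, 'cy': 193.46770452821417, 'origin': array([ 356.7163823 ,  -20.41398434, 1523.24381953]), 'rotation': array([  6.50695164,  -0.45821296, -88.58702352])}
```

View pics/top0.png

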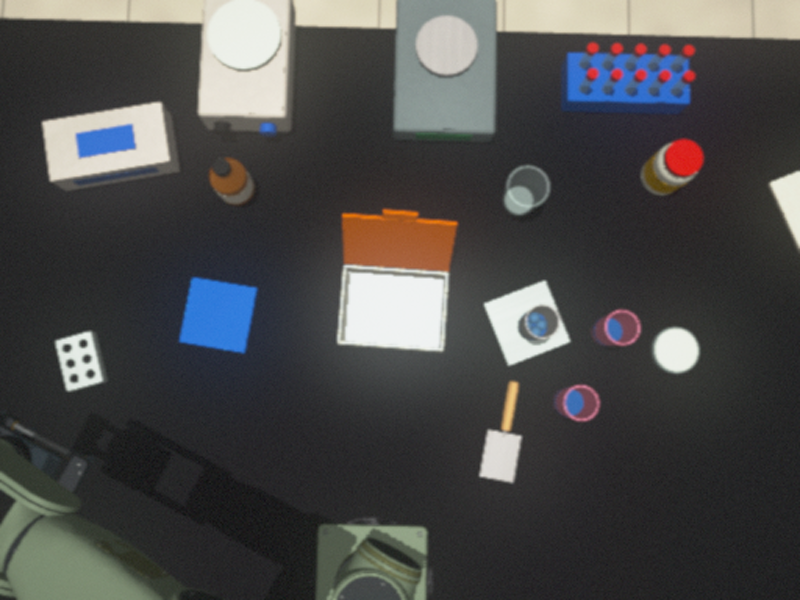

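View pics/side0.png

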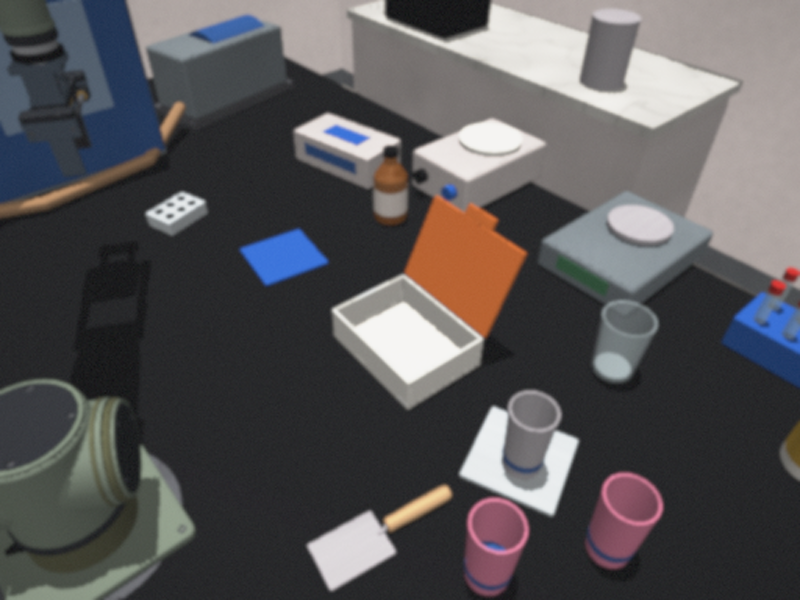

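Top view, 800x600 pixels:
- There are three jar-like vessels. The steel one is at (540,322) on the shelf plate; the two pink ones are at (622,327) and (580,403). The steel one with balls fits the description.
- The box is at (392,308), with its lid leaning back and up. The mat is at (218,315), the bottle at (232,180), the beaker at (527,190) and the spatula at (505,430).

Next I'll measure these and make a confirming crop.

```bash
cat > h.py <<'E'
import numpy as np, cv2
from scipy.spatial.transform import Rotation as R
from workcell import state, grab_frame, camera_model
def cam(n):
    m=camera_model(n); return m,R.from_euler('xyz',m['rotation'],degrees=True).as_matrix(),np.array(m['origin'])
def ray(n,p):
    m,r,o=cam(n); d=r@np.array([(p[0]-m['cx'])/m['fx'],-(p[1]-m['cy'])/m['fy'],-1]); return o,d/np.linalg.norm(d)
def onz(n,p,z):
    o,d=ray(n,p); return o+d*(z-o[2])/d[2]
def proj(n,X):
    m,r,o=cam(n); c=r.T@(np.array(X)-o); return np.array([m['cx']-m['fx']*c[0]/c[2],m['cy']+m['fy']*c[1]/c[2]])
def tri(p,q):
    a,d=ray('top',p); b,e=ray('side',q); s,t=np.linalg.lstsq(np.c_[d,-e],b-a,rcond=None)[0]
    return (a+s*d+b+t*e)/2, np.linalg.norm(a+s*d-b-t*e)
def big(mask,roi):  # roi x0,y0,x1,y1
    k=np.zeros_like(mask); x0,y0,x1,y1=roi; k[y0:y1,x0:x1]=mask[y0:y1,x0:x1]
    return max(cv2.findContours(k,cv2.RETR_EXTERNAL,cv2.CHAIN_APPROX_NONE)[0],key=cv2.contourArea)
E
python3 - <<'E'
from h import *
T=grab_frame('top');S=grab_frame('side')
np.save('T0.npy',T);np.save('S0.npy',S)
ht=cv2.cvtColor(T,cv2.COLOR_RGB2HSV)
blue=cv2.inRange(ht,(100,150,90),(125,255,255)); white=cv2.inRange(ht,(0,0,120),(180,60,255)); org=cv2.inRange(ht,(3,180,80),(18,255,255))
def rect(n,mask,roi,z):
    c=big(mask,roi); b=cv2.boxPoints(cv2.minAreaRect(c)); W=np.array([onz('top',p,z)[:2] for p in b])
    print(n,b.round(1).tolist(),'\n  ',W.round(1).tolist(),'ctr',W.mean(0).round(1),'sides',np.linalg.norm(W[1]-W[0]).round(1),np.linalg.norm(W[2]-W[1]).round(1),'ang',np.degrees(np.arctan2(*(W[1]-W[0])[::-1])).round(1))
rect('mat',blue,(100,160,180,240),6)
rect('box',white,(205,165,295,235),60)
rect('plate',white,(300,170,372,240),8)
rect('lid',org,(205,125,300,180),60)
# orange extremes in side
hs=cv2.cvtColor(S,cv2.COLOR_RGB2HSV); os_=cv2.inRange(hs,(3,170,80),(18,255,255))
print('side lid',cv2.approxPolyDP(big(os_,(240,110,350,230)),3,True)[:,0].tolist())
print('top lid',cv2.approxPolyDP(big(org,(205,125,300,180)),2,True)[:,0].tolist())
a=cv2.resize(T[175:240,300:400,::-1],(800,520),interpolation=cv2.INTER_CUBIC)[:, :400]
b=cv2.resize(S[235:345,295:375,::-1],(400,520),interpolation=cv2.INTER_CUBIC)
cv2.imwrite('pics/jar.png',np.hstack([a,b]))
E
```

```text
mat [[113.4000015258789, 218.8000030517578], [121.0999984741211, 175.5], [164.8000030517578, 183.3000030517578], [157.1999969482422, 226.60000610351562]] 
   [[441.5, 388.3], [575.3, 372.3], [554.8, 236.9], [421.4, 254.2]] ctr [498.3 312.9] sides 134.7 137.0 ang -6.8
box [[214.5, 220.10000610351562], [218.39999389648438, 168.39999389648438], [287.70001220703125, 173.5], [283.8999938964844, 225.1999969482422]] 
   [[442.4, 76.9], [596.6, 70.5], [586.5, -136.1], [432.4, -127.4]] ctr [514.5 -29. ] sides 154.4 206.9 ang -2.3
plate [[308.29998779296875, 193.6999969482422], [348.79998779296875, 177.5], [365.20001220703125, 218.5], [324.70001220703125, 234.6999969482422]] 
   [[533.6, -204.4], [587.1, -328.8], [461.7, -379.3], [409.3, -255.8]] ctr [ 497.9 -292.1] sides 135.4 135.2 ang -66.7
lid [[218.5, 135.1999969482422], [291.5, 131.8000030517578], [292.8999938964844, 160.6999969482422], [219.89999389648438, 164.10000610351562]] 
   [[697.1, 73.3], [713.4, -145.6], [625.4, -151.0], [609.4, 66.4]] ctr [661.4 -39.2] sides 219.5 88.2 ang -85.7
side lid [[278, 127], [260, 174], [311, 214], [335, 161], [315, 147], [317, 140], [301, 132], [295, 137]]
top lid [[219, 137], [223, 164], [223, 160], [228, 161], [233, 156], [238, 159], [238, 156], [246, 156], [250, 152], [252, 155], [254, 152], [256, 156], [261, 153], [266, 157], [273, 155], [278, 158], [277, 160], [278, 158], [287, 161], [292, 143], [268, 140], [266, 135], [245, 134], [244, 138]]
```

View pics/jar.png

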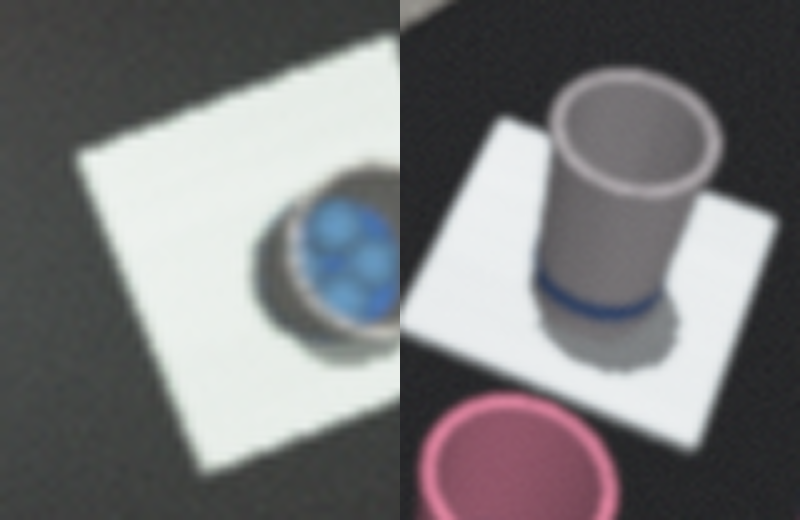

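The crop confirms it: the steel jar with the dark blue band, blue balls in it, standing on the plate. Its rim centre is about (342,263) in the raw side image.

```bash
cat >> h.py <<'E'
def ori(psi,t,s=1):
    p,t=np.radians([psi,t]); z=np.array([np.cos(t)*np.cos(p),np.cos(t)*np.sin(p),-np.sin(t)])
    y=s*np.array([-np.sin(p),np.cos(p),0]); return np.c_[np.cross(y,z),y,z]
def cmd(P1,R1,P0=None,R0=None):
    if P0 is None:
        st=state(); P0=st['ee_pos']; R0=R.from_euler('xyz',st['ee_rot'],degrees=True).as_matrix()
    print('cmd turn',np.degrees(0)+R.from_matrix(R0.T@R1).as_rotvec(degrees=True).round(1),'shift',(R0.T@(np.array(P1)-P0)).round(1))
E
python3 - <<'E'
from h import *
T=np.load('T0.npy');S=np.load('S0.npy')
print('jar rim side',onz('side',(342.2,263.1),123).round(1))
ht=cv2.cvtColor(T,cv2.COLOR_RGB2HSV); hs=cv2.cvtColor(S,cv2.COLOR_RGB2HSV)
# jar foot band in side (dark blue, above plate)
# top: plate hole = non-white blob inside plate
g=cv2.inRange(ht,(0,0,0),(180,255,150)); 
k=np.zeros((384,512),np.uint8); cv2.fillConvexPoly(k,np.int32([[313,196],[346,182],[361,217],[328,230]]),255)
c=max(cv2.findContours(g&k,cv2.RETR_EXTERNAL,cv2.CHAIN_APPROX_NONE)[0],key=cv2.contourArea)
print('top jar blob bbox',cv2.boundingRect(c)); 
for X in [onz('side',(342.2,263.1),123)]: print('proj top',proj('top',X), 'foot',proj('top',[X[0],X[1],8]))
print('tab',tri((255.7,134),(309,136)))
pk=cv2.inRange(hs,(160,60,80),(180,255,255))
for c in cv2.findContours(pk,cv2.RETR_EXTERNAL,cv2.CHAIN_APPROX_NONE)[0]:
    if cv2.contourArea(c)>200:
        x,y,w,h=cv2.boundingRect(c); print('pink side',(x,y,w,h),'rim',onz('side',(x+w/2,y+w*.38),115).round())
for n,p,z in(('bottlecap',(220/1.5625,167/1.5625),160),('beaker rim',(529/1.5625,187/1.5625),110)): print(n,onz('top',p,z).round())
R1=ori(-20,60,1)
cmd([400,100,330],R1,np.array([243.774,520.785,213.976]),R.from_euler('xyz',[180,0,154.92],degrees=True).as_matrix())
cmd([400,100,330],ori(-20,60,-1))
E
```

```text
jar rim side [ 487. -303.  123.]
top jar blob bbox (332, 196, 25, 24)
proj top [347.86784376 206.34557848] foot [340.28414644 209.63783083]
tab (array([668.48688885, -35.20589936, 204.02611558]), np.float64(3.268328988622876))
pink side (298, 317, 41, 58) rim [ 348. -369.  115.]
pink side (378, 302, 47, 55) rim [ 475. -446.  115.]
bottlecap [749. 288. 160.]
beaker rim [ 741. -278.  110.]
cmd turn [ -1.3 -30.   -5. ] shift [-319.9 -314.9 -116. ]
cmd turn [-45.3   2.1 169.1] shift [-319.9 -314.7 -116.2]
```

Emit:
carry_out([
  [-1,-30,-5,-320,-315,-116,1],
  [-1,-30,-5,-320,-315,-116,1],
  [-1,-30,-5,-320,-315,-116,1],
  [-1,-30,-5,-320,-315,-116,1],
  [-1,-30,-5,-320,-315,-116,1],
  [-1,-30,-5,-320,-315,-116,1],
  [-1,-30,-5,-320,-315,-116,1],
  [-1,-30,-5,-320,-315,-116,1],
  [-1,-30,-5,-320,-315,-116,1],
  [-1,-30,-5,-320,-315,-116,1],
  [-1,-30,-5,-320,-315,-116,1],
  [-1,-30,-5,-320,-315,-116,1],
])

```text
time_s: 1.4
ee_pos: [399.8, 99.8, 329.7]
ee_rot: [-179.7, 30.0, 160.1]
force: [-0.7, 0.8, -0.8]
gripper_width: 91.2
gripper_force: 0.0
```

```bash
python3 - <<'E'
from h import *
s=state(); print(s['time_s'],s['qpos'].round(2).tolist(),s['ee_pos'].round(1),s['ee_rot'].round(1),s['gripper_width'])
q=s['qpos']; Rz=lambda a:R.from_euler('z',a,degrees=True); Ry=lambda a:R.from_euler('y',a,degrees=True)
for k in(1,-1): print(k,(Rz(q[0])*Ry(q[1]+q[2])*Rz(k*q[3])*Ry(q[4])*Rz(q[5]+90)).as_matrix().round(2).tolist())
print(R.from_euler('xyz',s['ee_rot'],degrees=True).as_matrix().round(2).tolist())
cmd([420,-130,300],ori(-50,40,1))
E
```

```text
1.4 [30.92, -11.26, 111.69, -26.18, 62.46, -30.3] [399.8  99.8 329.7] [-179.7   30.   160.1] 91.17645584422101
1 [[-0.81, 0.34, 0.47], [0.3, 0.94, -0.18], [-0.5, -0.01, -0.87]]
-1 [[-0.8, 0.59, 0.07], [0.54, 0.68, 0.5], [0.25, 0.43, -0.87]]
[[-0.81, 0.34, 0.47], [0.3, 0.94, -0.18], [-0.5, -0.01, -0.87]]
cmd turn [ 19.1 -19.5  23.2] shift [ -69.5 -208.7   75.6]
```

Emit:
carry_out([
  [19,-19.5,23,-70,-209,76,1],
  [19,-19.5,23,-70,-209,76,1],
  [19,-19.5,23,-70,-209,76,1],
  [19,-19.5,23,-70,-209,76,1],
  [19,-19.5,23,-70,-209,76,1],
  [19,-19.5,23,-70,-209,76,1],
  [19,-19.5,23,-70,-209,76,1],
])

```text
time_s: 2.1
ee_pos: [421.2, -129.6, 299.6]
ee_rot: [-179.9, 50.0, 130.4]
force: [-0.0, 0.7, -0.4]
gripper_width: 91.2
gripper_force: 0.0
```

```bash
cat >> h.py <<'E'
Rz=lambda a:R.from_euler('z',a,degrees=True).as_matrix()
Ry=lambda a:R.from_euler('y',a,degrees=True).as_matrix()
def fk(q,L):  # L=a1,d1,L2,a3,L4,L6
    A=Rz(q[0]);B=A@Ry(q[1]);C=A@Ry(q[1]+q[2]);D=C@Rz(q[3])@Ry(q[4])
    return A@[L[0],0,L[1]]+B@[0,0,L[2]]+C@[L[3],0,L[4]]+D@[0,0,L[5]], D@Rz(q[5]+90)
E
python3 - <<'E'
from h import *
from scipy.optimize import least_squares
s=state(); print(s['time_s'],s['qpos'].round(2).tolist(),s['ee_pos'].round(1),s['ee_rot'].round(1))
D=[([63.77,18.312,89.639,0,72.044,-1.146],[243.774,520.785,213.976]),([30.92,-11.26,111.69,-26.18,62.46,-30.3],[399.8,99.8,329.7]),(s['qpos'],s['ee_pos'])]
r=least_squares(lambda L:np.concatenate([fk(q,L)[0]-p for q,p in D]),[0,400,400,0,400,250])
print(r.x.round(1),r.fun.round(1)); print(np.linalg.svd(r.jac)[1].round(2))
E
```

```text
2.1 [12.14, -9.6, 126.06, -58.45, 52.44, 4.96] [ 421.2 -129.6  299.6] [-179.9   50.   130.4]
[ 19.7 132.2 580.2  26.6 400.8 316.9] [10.4 -4.9  3.3  2.1 -3.6 -1.7 -0.5  1.1 -1.5]
[3.35 2.46 0.75 0.34 0.14 0.13]
```

```bash
python3 - <<'E'
from h import *
from scipy.optimize import least_squares
s=state()
D=[([63.77,18.312,89.639,0,72.044,-1.146],[243.774,520.785,213.976]),([30.92,-11.26,111.69,-26.18,62.46,-30.3],[399.8,99.8,329.7]),([12.14,-9.6,126.06,-58.45,52.44,4.96],[421.2,-129.6,299.6])]
def f(q,L,m):
    p,M=fk(q,L); A=Rz(q[0]); C=A@Ry(q[1]+q[2])@Rz(q[3])
    off=np.zeros(3)
    if m==0: off=A@[0,L[6],0]
    if m==1: off=C@[0,L[6],0]
    if m==2: off=M@[L[6],0,0]
    if m==3: off=M@[0,L[6],0]
    if m==4: off=A@[0,L[6],0]+C@[0,L[7],0]
    if m==5: off=A@[0,L[6],0]+C@Ry(q[4])@[L[7],0,0]
    return p+off
for m in range(6):
    r=least_squares(lambda L:np.concatenate([f(q,L,m)-p for q,p in D]+[(L-[0,300,400,0,400,250,0,0])*.003]),[0,300,400,0,400,250,0,0])
    print(m,r.x.round(1),r.fun[:9].round(2))
E
```

```text
0 [-3.000e-01  1.404e+02  5.918e+02  2.520e+01  4.173e+02  3.357e+02
  1.150e+01  0.000e+00] [-0.   -0.01 -0.    0.01 -0.    0.   -0.    0.01  0.  ]
1 [ 20.6 134.7 584.3  20.4 396.6 328.8   9.6   0. ] [ 1.9  -0.54  5.08  0.12 -0.2  -2.71  0.05 -1.87 -2.37]
2 [ 20.7 157.1 580.1  37.5 403.7 328.4   9.9   0. ] [ 1.63 -0.38  5.48  1.03 -1.73 -2.92 -0.16 -1.02 -2.56]
3 [-12.7 151.  583.6  31.1 416.4 332.4  17.8   0. ] [10.02 -4.89  0.72 -0.5   0.84 -0.38  0.13 -0.84 -0.34]
4 [-3.000e-01  1.404e+02  5.918e+02  2.520e+01  4.173e+02  3.357e+02
  1.150e+01  0.000e+00] [-0.   -0.    0.    0.01 -0.   -0.   -0.    0.   -0.  ]
5 [-3.000e-01  1.404e+02  5.918e+02  2.520e+01  4.173e+02  3.357e+02
  1.150e+01  0.000e+00] [-0.   -0.    0.    0.01  0.   -0.   -0.    0.   -0.  ]
```

```bash
cat >> h.py <<'E'
from scipy.optimize import least_squares
LK=[-.3,140.4,591.8,25.2,417.3,335.7]
LO=np.array([-177.97,-48.28,12.27,-77.06,2.81,-146.56]);HI=np.array([177.97,115.42,149.76,257.06,150.46,146.56])
def fk2(q):
    p,M=fk(q,LK); return p+Rz(q[0])@[0,11.5,0],M
def ik(P,M,q0):
    def e(q):
        p,m=fk2(q); return np.r_[(p-P)/5,R.from_matrix(m.T@M).as_rotvec()*50]
    r=least_squares(e,np.clip(q0,LO+1.5,HI-1.5),bounds=(LO+1,HI-1),max_nfev=60); return r.x,np.abs(r.fun).max()
g=np.array(np.meshgrid([-38,0,38],[-89,-45,0,45,89],[-79,-110,-150,-200],indexing='ij')).reshape(3,-1)  # body pts in tool frame (TCP origin)
def body(P,M): return (M@g).T+P
PK=np.array([[348,-369],[475,-446]])
def clr(P,M):
    b=body(P,M); lo=b[b[:,2]<125]; c1=min([999]+[np.linalg.norm(lo[:,:2]-k,axis=1).min()-32 for k in PK])
    return c1,b[:,2].min()
E
cat > s1.py <<'E'
from h import *
q0=np.array([12.14,-9.6,126.06,-58.45,52.44,4.96])
G=np.array([487,-303,78])
for s in(1,-1):
  for psi in range(-90,-9,10):
    for t in(20,30,40):
      M=ori(psi,t,s); P=G+19*M[:,2]; c=clr(P,M)
      best=min((ik(P,M,q) for q in(q0,[-20,0,120,170,30,0.],[10,0,120,-60,50,-100],[-10,0,120,200,40,100])),key=lambda r:r[1])
      if best[1]<.05 and c[0]>8: print(s,psi,t,'clr',np.round(c),best[0].round().tolist())
E
python3 s1.py
```

```text
1 -90 40 clr [91. 87.] [-8.0, 30.0, 119.0, -73.0, 53.0, 50.0]
1 -70 20 clr [64. 63.] [-5.0, 38.0, 136.0, 247.0, 68.0, 84.0]
1 -70 30 clr [60. 75.] [-8.0, 31.0, 133.0, 251.0, 54.0, 73.0]
1 -60 20 clr [46. 63.] [-10.0, 39.0, 142.0, 230.0, 70.0, 90.0]
1 -60 30 clr [44. 75.] [-12.0, 30.0, 138.0, 233.0, 53.0, 80.0]
1 -60 40 clr [41. 87.] [-16.0, 25.0, 134.0, 243.0, 37.0, 65.0]
1 -50 20 clr [30. 63.] [-16.0, 39.0, 147.0, 213.0, 75.0, 93.0]
1 -50 30 clr [29. 75.] [-19.0, 30.0, 143.0, 214.0, 54.0, 85.0]
1 -50 40 clr [28. 87.] [-21.0, 23.0, 137.0, 221.0, 34.0, 73.0]
1 -40 30 clr [19. 75.] [-27.0, 30.0, 145.0, 194.0, 55.0, 89.0]
1 -40 40 clr [19. 87.] [-28.0, 23.0, 139.0, 197.0, 32.0, 83.0]
-1 -90 40 clr [91. 87.] [-8.0, 30.0, 119.0, -73.0, 53.0, -130.0]
-1 -70 20 clr [64. 63.] [-5.0, 38.0, 136.0, 247.0, 68.0, -96.0]
-1 -70 30 clr [60. 75.] [-8.0, 31.0, 133.0, 251.0, 54.0, -107.0]
-1 -60 20 clr [46. 63.] [-10.0, 39.0, 142.0, 230.0, 70.0, -90.0]
-1 -60 30 clr [44. 75.] [-12.0, 30.0, 138.0, 233.0, 53.0, -100.0]
-1 -60 40 clr [41. 87.] [-16.0, 25.0, 134.0, 243.0, 37.0, -115.0]
-1 -50 20 clr [30. 63.] [-16.0, 39.0, 147.0, 213.0, 75.0, -87.0]
-1 -50 30 clr [29. 75.] [-19.0, 30.0, 143.0, 214.0, 54.0, -95.0]
-1 -50 40 clr [28. 87.] [-21.0, 23.0, 137.0, 221.0, 34.0, -107.0]
-1 -40 30 clr [19. 75.] [-27.0, 30.0, 145.0, 194.0, 55.0, -91.0]
-1 -40 40 clr [19. 87.] [-28.0, 23.0, 139.0, 197.0, 32.0, -97.0]
```

```bash
cat > s2.py <<'E'
from h import *
box=np.array([516,-29]); out=[]
for s in(1,-1):
 for psi,t in((-60,25),(-60,30),(-50,30)):
  Mg=ori(psi,t,s); Pg=np.array([487,-303,78])+19*Mg[:,2]
  qg,e=ik(Pg,Mg,[-14,30,138,230,53,80 if s>0 else -100]); ut=Mg.T@[0,0,1]
  for al in range(-180,180,30):
   for tilt in(112,):
    a,b=np.radians([al,tilt]); u=np.array([np.cos(a)*np.sin(b),np.sin(a)*np.sin(b),np.cos(b)])
    M0=R.align_vectors([u],[ut])[0].as_matrix()
    mouth=np.r_[box-25*u[:2],118]; G=mouth-45*u
    for ga in range(0,360,20):
     M=R.from_rotvec(u*np.radians(ga)).as_matrix()@M0; P=G+19*M[:,2]
     B=np.vstack([body(P,M),P,G-70*u])
     if B[:,2].min()<85 or (B[:,0]>591+(B[:,2]-60)*.53-20).any(): continue
     q,e=ik(P,M,qg)
     if e<.05: out.append((np.abs(q-qg)[3:].max(),s,psi,t,al,ga,qg.round().tolist(),q.round().tolist(),M[:,2].round(2).tolist(),P.round()))
out.sort(key=lambda r:r[0])
for o in out[:14]: print(*o)
E
python3 s2.py
```

```text
157.20912154183185 1 -60 30 120 180 [-12.0, 30.0, 138.0, 233.0, 53.0, 80.0] [8.0, 19.0, 140.0, 231.0, 44.0, -78.0] [0.73, -0.44, -0.52] [562. -94. 125.]
162.73750596851647 1 -50 30 120 180 [-19.0, 30.0, 143.0, 214.0, 54.0, 85.0] [8.0, 19.0, 140.0, 231.0, 44.0, -78.0] [0.73, -0.44, -0.52] [562. -94. 125.]
172.7425372616638 1 -60 25 120 180 [-11.0, 34.0, 140.0, 231.0, 61.0, 85.0] [5.0, 16.0, 137.0, 236.0, 34.0, -87.0] [0.69, -0.41, -0.6] [562. -93. 124.]
174.74918271048756 -1 -60 25 -90 260 [-11.0, 34.0, 140.0, 231.0, 61.0, -95.0] [-29.0, 23.0, 132.0, 84.0, 58.0, 80.0] [0.54, 0.66, -0.52] [526.  49. 125.]
175.2670110668319 -1 -60 25 -120 280 [-11.0, 34.0, 140.0, 231.0, 61.0, -95.0] [-18.0, 18.0, 138.0, 119.0, 41.0, 81.0] [0.74, 0.36, -0.56] [563.  34. 124.]
179.9393075554911 -1 -50 30 -90 260 [-19.0, 30.0, 143.0, 214.0, 54.0, -95.0] [-30.0, 25.0, 128.0, 78.0, 63.0, 85.0] [0.47, 0.74, -0.49] [525.  50. 126.]
180.76341227629698 -1 -60 25 -60 240 [-11.0, 34.0, 140.0, 231.0, 61.0, -95.0] [-29.0, 29.0, 115.0, 54.0, 75.0, 86.0] [0.1, 0.84, -0.54] [486.  43. 125.]
183.0363257036069 -1 -50 30 
[... 347 characters left out ...]
, -95.0] [-22.0, 20.0, 136.0, 107.0, 47.0, 89.0] [0.7, 0.47, -0.54] [562.  36. 125.]
185.46769198218294 -1 -60 30 -90 260 [-12.0, 30.0, 138.0, 233.0, 53.0, -100.0] [-30.0, 25.0, 128.0, 78.0, 63.0, 85.0] [0.47, 0.74, -0.49] [525.  50. 126.]
188.5647101302987 -1 -60 30 -60 240 [-12.0, 30.0, 138.0, 233.0, 53.0, -100.0] [-29.0, 32.0, 112.0, 51.0, 80.0, 88.0] [0.02, 0.87, -0.5] [484.  44. 125.]
189.6272589766812 -1 -60 30 -120 280 [-12.0, 30.0, 138.0, 233.0, 53.0, -100.0] [-22.0, 20.0, 136.0, 107.0, 47.0, 89.0] [0.7, 0.47, -0.54] [562.  36. 125.]
200.1387069482084 -1 -60 25 -30 220 [-11.0, 34.0, 140.0, 231.0, 61.0, -95.0] [-22.0, 35.0, 99.0, 31.0, 93.0, 85.0] [-0.39, 0.71, -0.59] [452.  17. 124.]
```

```bash
cat >> h.py <<'E'
def pose():
    st=state(); return st['ee_pos'],R.from_euler('xyz',st['ee_rot'],degrees=True).as_matrix()
def rows(qs,hand,n=20):  # joint waypoints -> dense path -> rows; relative to measured pose
    P0,M0=pose(); path=[]; q=np.array(qs[0],float)
    p,m=fk2(q)
    for w in qs[1:]:
        w=np.array(w,float); a=q.copy(); f=np.linspace(0,1,400)
        for x in f:
            c=a+(w-a)*x; p2,m2=fk2(c)
            if np.linalg.norm(p2-p)>46 or np.degrees(R.from_matrix(m.T@m2).magnitude())>8.2 or x==1:
                path.append((p2,m2,c)); p,m=p2,m2
        q=w
    print(len(path),'rows; min body z',min(body(a,b)[:,2].min() for a,b,_ in path).round(),'min tcp z',min(a[2] for a,_,_ in path).round())
    o=[np.r_[R.from_matrix(M0.T@m).as_rotvec(degrees=True).round(),(M0.T@(p-P0)).round(),hand].tolist() for p,m,_ in path[:n]]
    print([[int(v) if v==int(v) else v for v in r] for r in o]); print('end q',path[min(n,len(path))-1][2].round(1).tolist())
E
cat > s3.py <<'E'
from h import *
Mg=ori(-60,30,1); G=np.array([487,-303,78]); Pp=G+19*Mg[:,2]-120*Mg[:,2]
qp,e=ik(Pp,Mg,[-12,20,138,233,53,80]); print(qp.round(1),e,Pp)
q0=state()['qpos']; 
for q in [[10,-25,105,87,40,45]]:
  for f in np.linspace(0,1,6): 
    c=q0+(np.array(q)-q0)*f; p,m=fk2(c); print(p.round(),m[:,2].round(2),body(p,m)[:,2].min().round())
  for f in np.linspace(0,1,6): 
    c=np.array(q)+(qp-np.array(q))*f; p,m=fk2(c); print(p.round(),m[:,2].round(2),body(p,m)[:,2].min().round())
  rows([q0,q,qp],1)
E
python3 s3.py
```

```text
[  2.5  18.9 142.8 253.9  53.1  69.6] 3.4416543047115957e-10 [ 443.26571711 -227.25        128.5       ]
[ 421. -130.  300.] [ 0.49 -0.58 -0.64] 321.0
[401. -34. 274.] [ 0.46 -0.29 -0.84] 293.0
[403.  91. 311.] [ 0.5   0.1  -0.86] 329.0
[411. 207. 416.] [ 0.58  0.46 -0.67] 420.0
[405. 282. 575.] [ 0.64  0.7  -0.32] 550.0
[374. 296. 758.] [0.64 0.76 0.1 ] 655.0
[374. 296. 758.] [0.64 0.76 0.1 ] 655.0
[468. 280. 725.] [0.67 0.69 0.26] 581.0
[580. 189. 649.] [0.85 0.42 0.32] 495.0
[651.  43. 500.] [0.99 0.   0.15] 399.0
[ 613. -114.  302.] [ 0.88 -0.44 -0.19] 275.0
[ 443. -227.  128.] [ 0.43 -0.75 -0.5 ] 135.0
48 rows; min body z 135.0 min tcp z 128.0
[[-1, 4, 7, 19, 6, -7, 1], [-2, 9, 14, 37, 15, -17, 1], [-3, 14, 21, 54, 26, -28, 1], [-4, 18, 28, 69, 40, -43, 1], [-5, 23, 34, 82, 56, -59, 1], [-6, 28, 41, 92, 74, -78, 1], [-7, 33, 47, 100, 92, -100, 1], [-8, 38, 54, 105, 112, -123, 1], [-8, 44, 60, 107, 132, -148, 1], [-9, 49, 66, 106, 151, -176, 1], [-10, 56, 72, 101, 172, -206, 1], [-10, 62, 78, 93, 190, -239, 1], [-11, 69, 83, 82, 208, -272, 1], [-11, 75, 89, 67, 223, -307, 1], [-11, 83, 93, 49, 236, -342, 1], [-10, 90, 98, 28, 246, -378, 1], [-10, 98, 102, 5, 252, -414, 1], [-9, 106, 105, -21, 256, -449, 1], [-7, 114, 108, -48, 255, -484, 1], [-6, 123, 110, -77, 252, -518, 1]]
end q [10.2, -23.9, 106.5, 76.4, 40.9, 42.1]
```

Emit:
carry_out([
  [-1,4,7,19,6,-7,1],
  [-2,9,14,37,15,-17,1],
  [-3,14,21,54,26,-28,1],
  [-4,18,28,69,40,-43,1],
  [-5,23,34,82,56,-59,1],
  [-6,28,41,92,74,-78,1],
  [-7,33,47,100,92,-100,1],
  [-8,38,54,105,112,-123,1],
  [-8,44,60,107,132,-148,1],
  [-9,49,66,106,151,-176,1],
  [-10,56,72,101,172,-206,1],
  [-10,62,78,93,190,-239,1],
  [-11,69,83,82,208,-272,1],
  [-11,75,89,67,223,-307,1],
  [-11,83,93,49,236,-342,1],
  [-10,90,98,28,246,-378,1],
  [-10,98,102,5,252,-414,1],
  [-9,106,105,-21,256,-449,1],
  [-7,114,108,-48,255,-484,1],
  [-6,123,110,-77,252,-518,1],
])

```text
time_s: 4.1
ee_pos: [386.9, 300.2, 694.6]
ee_rot: [-95.8, -63.0, -34.8]
force: [-0.3, -0.3, -0.1]
gripper_width: 90.9
gripper_force: 0.0
```

```bash
python3 - <<'E'
from h import *
q0=state()['qpos']; print(q0.round(1)); qp=[2.5,18.9,142.8,253.9,53.1,69.6]
rows([q0,[10,-25,105,95,40,45],qp],1)
E
```

```text
[ 10.4 -23.9 106.5  77.2  40.9  41.4]
29 rows; min body z 135.0 min tcp z 128.0
[[3, 4, 6, 31, -22, -6, 1], [6, 9, 12, 62, -42, -14, 1], [8, 11, 15, 78, -51, -19, 1], [10, 12, 24, 78, -34, -7, 1], [11, 13, 32, 80, -14, 5, 1], [13, 15, 40, 83, 8, 14, 1], [14, 17, 49, 85, 34, 22, 1], [14, 19, 57, 87, 64, 29, 1], [15, 22, 65, 87, 96, 33, 1], [16, 25, 72, 86, 132, 35, 1], [16, 29, 80, 83, 170, 35, 1], [16, 33, 87, 77, 210, 32, 1], [16, 38, 94, 68, 252, 27, 1], [16, 44, 100, 55, 295, 18, 1], [16, 49, 106, 39, 338, 6, 1], [16, 55, 111, 21, 378, -8, 1], [15, 62, 116, -1, 417, -25, 1], [15, 69, 120, -25, 452, -44, 1], [14, 76, 123, -51, 485, -65, 1], [14, 83, 126, -79, 515, -89, 1]]
end q [4.7, 5.9, 131.6, 206.9, 49.2, 62.3]
```

Emit:
carry_out([
  [3,4,6,31,-22,-6,1],
  [6,9,12,62,-42,-14,1],
  [8,11,15,78,-51,-19,1],
  [10,12,24,78,-34,-7,1],
  [11,13,32,80,-14,5,1],
  [13,15,40,83,8,14,1],
  [14,17,49,85,34,22,1],
  [14,19,57,87,64,29,1],
  [15,22,65,87,96,33,1],
  [16,25,72,86,132,35,1],
  [16,29,80,83,170,35,1],
  [16,33,87,77,210,32,1],
  [16,38,94,68,252,27,1],
  [16,44,100,55,295,18,1],
  [16,49,106,39,338,6,1],
  [16,55,111,21,378,-8,1],
  [15,62,116,-1,417,-25,1],
  [15,69,120,-25,452,-44,1],
  [14,76,123,-51,485,-65,1],
  [14,83,126,-79,515,-89,1],
])

```text
time_s: 6.1
ee_pos: [646.1, -53.7, 394.0]
ee_rot: [-98.5, 80.1, -113.7]
force: [1.4, 0.4, -0.4]
gripper_width: 90.9
gripper_force: 0.0
```

```bash
python3 - <<'E'
from h import *
q0=state()['qpos']; print(q0.round(1)); qp=[2.5,18.9,142.8,253.9,53.1,69.6]
rows([q0,qp],1)
Mg=ori(-60,30,1); G=np.array([487,-303,78]); print((G+19*Mg[:,2]).round(1))
E
```

```text
[  4.2   6.1 131.7 206.1  49.4  63.1]
9 rows; min body z 135.0 min tcp z 128.0
[[4, 4, 4, 41, -22, -2, 1], [8, 8, 7, 81, -44, -8, 1], [13, 12, 10, 121, -65, -18, 1], [18, 16, 13, 159, -87, -33, 1], [23, 20, 15, 197, -108, -52, 1], [28, 23, 17, 231, -128, -75, 1], [33, 27, 19, 264, -148, -102, 1], [39, 30, 21, 294, -166, -132, 1], [41, 31, 21, 303, -172, -143, 1]]
end q [2.5, 18.9, 142.8, 253.9, 53.1, 69.6]
[ 495.2 -317.2   68.5]
```

```bash
python3 - <<'E'
from h import *
q0=state()['qpos']; Mg=ori(-60,30,1); G=np.array([487,-303,78]); P=G-75*Mg[:,2]
qp,e=ik(P,Mg,[2.5,18.9,142.8,245,53.1,69.6]); print(e,P)
rows([q0,qp],1)
E
```

```text
1.5916157281026243e-13 [ 454.52404736 -246.75        115.5       ]
9 rows; min body z 122.0 min tcp z 116.0
[[4, 4, 3, 41, -22, 1, 1], [8, 8, 6, 81, -44, -3, 1], [12, 12, 9, 121, -66, -10, 1], [17, 16, 12, 160, -89, -21, 1], [22, 19, 14, 198, -111, -37, 1], [27, 23, 16, 234, -132, -56, 1], [32, 26, 19, 268, -153, -80, 1], [38, 29, 20, 300, -174, -108, 1], [41, 31, 21, 318, -186, -127, 1]]
end q [-1.2, 21.5, 142.3, 248.6, 52.7, 72.5]
```

Emit:
carry_out([
  [4,4,3,41,-22,1,1],
  [8,8,6,81,-44,-3,1],
  [12,12,9,121,-66,-10,1],
  [17,16,12,160,-89,-21,1],
  [22,19,14,198,-111,-37,1],
  [27,23,16,234,-132,-56,1],
  [32,26,19,268,-153,-80,1],
  [38,29,20,300,-174,-108,1],
  [41,31,21,318,-186,-127,1],
  [41,31,21,318,-186,-127,1],
])

```text
time_s: 7.1
ee_pos: [453.3, -248.7, 115.8]
ee_rot: [-178.9, 60.0, 121.2]
force: [0.6, 0.1, 0.3]
gripper_width: 91.2
gripper_force: 0.0
```

```bash
python3 - <<'E'
from h import *
s=state(); print(s['qpos'].round(1)); Mg=ori(-60,30,1); G=np.array([487,-303,78]); cmd(G+19*Mg[:,2],Mg)
T=grab_frame('top')[150:270,250:410,::-1]; S=grab_frame('side')[180:360,240:400,::-1]
cv2.imwrite('pics/pre.png',np.hstack([cv2.resize(T,(480,360)),cv2.resize(S,(320,360))]))
E
```

```text
[ -1.5  21.5 142.4 248.2  52.8  72.1]
cmd turn [-0.1  0.   0.6] shift [ 0.8  2.1 93.2]
```

View pics/pre.png

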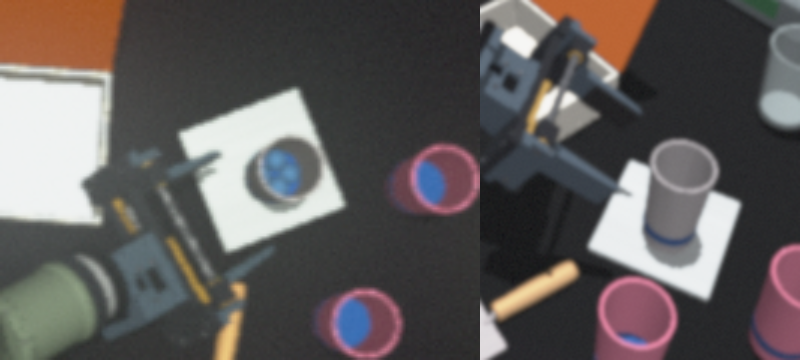

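Both fingers flank the steel jar, whose rim is at about (291,170) in the crop, and they are clear of the pink ones. I'll advance and close.

Emit:
carry_out([
  [0,0,0.5,1,2,30,1],
  [0,0,0.5,1,2,60,1],
  [0,0,0.5,1,2,80,1],
  [0,0,0.5,1,2,93,1],
  [0,0,0.5,1,2,93,1],
  [0,0,0.5,1,2,93,0],
  [0,0,0.5,1,2,93,-0.5],
  [0,0,0.5,1,2,93,-1],
  [0,0,0.5,1,2,93,-1],
  [0,0,0.5,1,2,93,-1],
  [0,0,0.5,1,2,93,-1],
  [0,0,0.5,1,2,93,-1],
  [0,0,0.5,1,2,93,-1],
], force=25)

```text
time_s: 8.5
ee_pos: [495.8, -318.9, 70.9]
ee_rot: [179.9, 60.3, 119.8]
force: [3.7, 3.8, 5.4]
gripper_width: 61.8
gripper_force: 24.8
```

```bash
cat > s4.py <<'E'
from h import *
s=state(); P,M=pose(); q=s['qpos']; print(q.round(1),P.round(1),s['gripper_width'],s['gripper_force'])
Mg=M; ut=M.T@[0,0,1]; np.save('ut.npy',ut); G=P-19*M[:,2]; print('grasp z',G.round(1))
# pour pose candidates near al=120: tilt, ga
box=np.array([516,-29]); out=[]
for al in range(60,181,15):
 for tilt in(110,115,120):
  for mz in(120,135):
   a,b=np.radians([al,tilt]); u=np.array([np.cos(a)*np.sin(b),np.sin(a)*np.sin(b),np.cos(b)])
   M0=R.align_vectors([u],[ut])[0].as_matrix(); mouth=np.r_[box-30*u[:2],mz]; Gp=mouth-(123-G[2])*u
   for ga in range(0,360,15):
    Mp=R.from_rotvec(u*np.radians(ga)).as_matrix()@M0; Pp=Gp+19*Mp[:,2]
    B=np.vstack([body(Pp,Mp),Pp,Gp-70*u]); 
    if B[:,2].min()<78 or (B[:,0]>591+(B[:,2]-60)*.53-20).any(): continue
    qq,e=ik(Pp,Mp,q)
    if e<.05: out.append((np.abs(qq-q)[3:].max().round(),al,tilt,mz,ga,qq.round(1).tolist(),Mp[:,2].round(2).tolist(),Pp.round(),B[:,2].min().round()))
out.sort(key=lambda r:r[0])
for o in out[:12]: print(*o)
E
python3 s4.py
```

```text
[-12.6  30.4 138.3 233.3  53.1  79.6] [ 495.8 -318.9   70.9] 61.75211520374079 24.757856164796976
grasp z [ 487.5 -304.6   80.3]
116.0 135 110 135 150 [-18.7, 24.4, 147.3, 159.8, 61.2, -36.6] [0.93, 0.0, -0.36] [582. -77. 143.] 84.0
119.0 150 115 135 150 [-24.3, 24.3, 143.9, 142.1, 59.6, -39.8] [0.92, 0.17, -0.36] [591. -59. 146.] 92.0
120.0 165 120 135 135 [-34.7, 32.7, 137.3, 113.2, 73.7, -35.9] [0.85, 0.49, -0.21] [593. -36. 152.] 81.0
123.0 105 110 135 165 [7.9, 25.1, 147.6, 218.9, 64.0, -43.9] [0.82, -0.46, -0.35] [ 549. -104.  143.] 83.0
126.0 150 120 135 150 [-24.8, 27.9, 146.3, 144.0, 68.8, -46.6] [0.94, 0.17, -0.28] [588. -57. 151.] 91.0
129.0 90 120 135 180 [21.1, 32.5, 143.4, 246.9, 76.4, -49.0] [0.69, -0.69, -0.21] [ 529. -105.  152.] 81.0
129.0 120 110 120 165 [-0.9, 22.6, 146.5, 200.8, 54.1, -49.6] [0.85, -0.3, -0.43] [566. -94. 126.] 80.0
129.0 120 115 135 165 [0.1, 24.0, 148.6, 200.5, 62.6, -49.8] [0.88, -0.31, -0.35] [566. -92. 146.] 91.0
131.0 120 110 135 165 [-0.9, 19.8, 145.6, 201.9, 50.6, -51.3] [0.85, -0.3, -0.43] [566. -94. 141.] 95.0
132.0 135 110 120 165 [-7.9, 19.3, 143.3, 182.7, 42.6, -52.6] [0.85, -0.15, -0.5] [581. -80. 125.] 91.0
132.0 135 110 135 165 [-7.9, 16.8, 142.3, 182.9, 39.0, -52.9] [0.85, -0.15, -0.5] [581. -80. 140.] 106.0
134.0 90 115 135 180 [19.8, 27.8, 141.2, 249.7, 68.2, -54.6] [0.66, -0.69, -0.3] [ 529. -108.  147.] 85.0
```

```bash
cat > s5.py <<'E'
from h import *
P,M=pose(); q=state()['qpos']; ut=np.load('ut.npy')
q1,e1=ik(P+[0,0,60],M,q); 
M2=ori(-30,30,1); q2,e2=ik(np.array([545,-110,215]),M2,[-5,10,140,210,45,75]); q3=np.array([-.9,19.8,145.6,201.9,50.6,-51.3])
print(e1,e2,q2.round(1))
for f in np.linspace(0,1,9):
    p,m=fk2(q2+(q3-q2)*f); u=m@ut; gr=p-19*m[:,2]; print(p.round(),'mouth',(gr+43*u).round(),'bot',(gr-72*u).round(),'tilt',np.degrees(np.arccos(u[2])).round())
rows([q,q1,q2],-1)
for a,b in((q,q1),(q1,q2)):
  for f in np.linspace(0,1,5): p,m=fk2(a+(b-a)*f); print('jar foot',(p-19*m[:,2]-72*(m@ut)).round(),np.degrees(np.arccos((m@ut)[2])).round())
E
python3 s5.py
```

```text
3.3549978605228864e-14 8.470314388995654e-13 [  4.6   5.9 136.5 242.2  33.8  51.5]
[ 545. -110.  215.] mouth [ 531. -102.  267.] bot [ 530. -102.  153.] tilt 0.0
[ 547. -116.  207.] mouth [538. -97. 257.] bot [ 525. -126.  147.] tilt 16.0
[ 550. -121.  199.] mouth [543. -91. 244.] bot [ 524. -148.  146.] tilt 32.0
[ 553. -122.  190.] mouth [545. -83. 229.] bot [ 526. -165.  150.] tilt 47.0
[ 556. -121.  182.] mouth [546. -76. 211.] bot [ 533. -176.  156.] tilt 62.0
[ 559. -118.  173.] mouth [544. -69. 192.] bot [ 544. -180.  163.] tilt 75.0
[ 562. -112.  163.] mouth [541. -63. 172.] bot [ 557. -177.  169.] tilt 88.0
[ 565. -104.  153.] mouth [536. -58. 153.] bot [ 570. -165.  173.] tilt 100.0
[566. -94. 142.] mouth [530. -53. 135.] bot [ 584. -147.  174.] tilt 110.0
7 rows; min body z 123.0 min tcp z 117.0
[[0, 0, 0, -40, -1, -22, -1], [0, 0, 0, -52, 0, -30, -1], [-5, 0, -3, -54, 35, -60, -1], [-10, 1, -6, -54, 67, -94, -1], [-15, 1, -9, -53, 97, -129, -1], [-21, 1, -12, -51, 124, -167, -1], [-26, 0, -15, -48, 147, -207, -1]]
end q [4.6, 5.9, 136.5, 242.2, 33.8, 51.5]
jar foot [ 487. -305.    8.] 0.0
jar foot [ 487. -306.   23.] 0.0
jar foot [ 487. -306.   38.] 0.0
jar foot [ 487. -306.   53.] 0.0
jar foot [ 488. -305.   68.] nan
jar foot [ 488. -305.   68.] nan
jar foot [ 507. -256.   89.] 0.0
jar foot [ 520. -205.  110.] 1.0
jar foot [ 528. -153.  131.] 1.0
jar foot [ 530. -102.  153.] 0.0s5.py:10: RuntimeWarning: invalid value encountered in arccos
  for f in np.linspace(0,1,5): p,m=fk2(a+(b-a)*f); print('jar foot',(p-19*m[:,2]-72*(m@ut)).round(),np.degrees(np.arccos((m@ut)[2])).round())
```

Emit:
carry_out([
  [0,0,0,-9,0,-5,-1],
  [0,0,0,-22,0,-12,-1],
  [0,0,0,-39,0,-22,-1],
  [0,0,0,-52,0,-30,-1],
  [-2,0,-1,-53,17,-45,-1],
  [-5,0,-3,-54,35,-60,-1],
  [-7,0,-4,-54,51,-77,-1],
  [-10,1,-6,-54,67,-94,-1],
  [-12,1,-7,-54,82,-111,-1],
  [-15,1,-9,-53,97,-129,-1],
  [-18,1,-10,-52,110,-148,-1],
  [-21,1,-12,-51,124,-167,-1],
  [-24,0,-14,-49,136,-187,-1],
  [-26,0,-15,-48,147,-207,-1],
  [-26,0,-15,-48,147,-207,-1],
], force=30)

```text
time_s: 10.0
ee_pos: [544.1, -108.9, 214.9]
ee_rot: [-179.9, 60.1, 150.1]
force: [-0.1, -0.1, -3.3]
gripper_width: 61.7
gripper_force: 29.8
```

```bash
python3 - <<'E'
from h import *
q0=state()['qpos']; print(q0.round(1),state()['gripper_width']); q3=np.array([-.9,19.8,145.6,201.9,50.6,-51.3])
rows([q0,q3],-1)
T=grab_frame('top')[130:250,190:350,::-1]; S=grab_frame('side')[130:310,200:360,::-1]
cv2.imwrite('pics/lift.png',np.hstack([cv2.resize(T,(480,360)),cv2.resize(S,(320,360))]))
E
```

```text
[  4.9   5.9 136.8 241.9  34.1  51.9] 61.73378217479239
17 rows; min body z 95.0 min tcp z 142.0
[[0, 0, -8, 2, -2, 4, -1], [0, -1, -17, 4, -4, 8, -1], [1, -1, -25, 6, -5, 12, -1], [1, -2, -33, 8, -6, 15, -1], [1, -2, -41, 11, -7, 19, -1], [1, -3, -50, 13, -7, 22, -1], [1, -3, -58, 16, -6, 26, -1], [1, -4, -67, 19, -5, 29, -1], [1, -4, -75, 22, -3, 32, -1], [1, -5, -84, 26, -1, 34, -1], [1, -6, -92, 29, 1, 37, -1], [1, -7, -100, 33, 4, 39, -1], [0, -8, -108, 38, 7, 41, -1], [0, -9, -117, 42, 11, 43, -1], [0, -10, -125, 47, 15, 45, -1], [0, -12, -133, 53, 20, 46, -1], [0, -13, -140, 58, 24, 47, -1]]
end q [-0.9, 19.8, 145.6, 201.9, 50.6, -51.3]
```

View pics/lift.png

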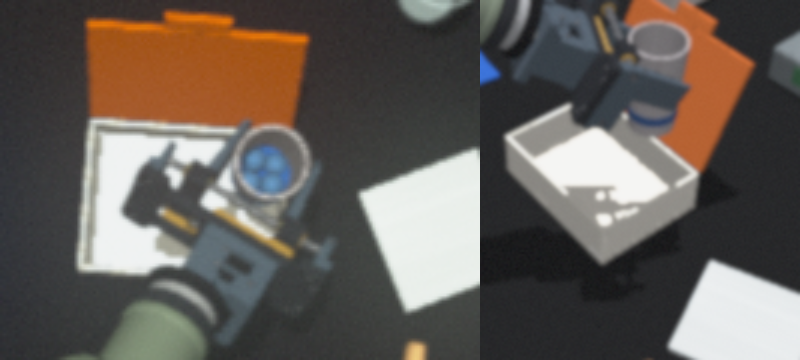

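The jar is held upright over the box's right end, with its rim at (270,162) in the crop and the balls inside. Now I pour.

Emit:
carry_out([
  [0,0,-8,2,-2,4,-1],
  [0,-1,-17,4,-4,8,-1],
  [1,-1,-25,6,-5,12,-1],
  [1,-2,-33,8,-6,15,-1],
  [1,-2,-41,11,-7,19,-1],
  [1,-3,-50,13,-7,22,-1],
  [1,-3,-58,16,-6,26,-1],
  [1,-4,-67,19,-5,29,-1],
  [1,-4,-75,22,-3,32,-1],
  [1,-5,-84,26,-1,34,-1],
  [1,-6,-88,28,0,36,-1],
  [1,-6,-92,29,1,37,-1],
  [1,-7,-96,31,3,38,-1],
  [1,-7,-100,33,4,39,-1],
  [0,-8,-104,36,6,40,-1],
  [0,-8,-108,38,7,41,-1],
  [0,-9,-112,40,9,42,-1],
  [0,-9,-117,42,11,43,-1],
  [0,-10,-121,45,13,44,-1],
  [0,-10,-125,47,15,45,-1],
])

```text
time_s: 12.1
ee_pos: [565.1, -106.2, 149.6]
ee_rot: [-119.9, -28.2, -97.0]
force: [-1.8, -0.2, -3.3]
gripper_width: 61.4
gripper_force: 29.7
```

```bash
python3 - <<'E'
from h import *
P,M=pose(); print(np.degrees(np.arccos((M@np.load('ut.npy'))[2])))
rows([state()['qpos'],[-.9,19.8,145.6,201.9,50.6,-51.3]],-1)
E
```

```text
101.16594877319211
2 rows; min body z 95.0 min tcp z 142.0
[[1, -1, -8, -8, 1, 0, -1], [2, -2, -15, -14, 1, 0, -1]]
end q [-0.9, 19.8, 145.6, 201.9, 50.6, -51.3]
```

Emit:
carry_out([
  [0,-1,-4,-4,0,0,-1],
  [1,-1,-8,-8,1,0,-1],
  [1,-1,-12,-11,1,0,-1],
  [2,-2,-15,-14,1,0,-1],
  [2,-2,-18,-14,1,0,-1],
  [2,-2,-18,-14,1,0,-1],
  [2,-2,-18,-14,1,0,-1],
  [2,-2,-18,-14,1,0,-1],
  [2,-2,-18,-14,1,0,-1],
  [2,-2,-18,-14,1,0,-1],
  [2,-2,-18,-14,1,0,-1],
  [2,-2,-18,-14,1,0,-1],
])

```text
time_s: 13.3
ee_pos: [566.7, -93.7, 143.9]
ee_rot: [-125.8, -42.2, -83.2]
force: [-0.2, 0.6, -2.0]
gripper_width: 61.6
gripper_force: 29.7
```

```bash
python3 - <<'E'
from h import *
P,M=pose(); print(np.degrees(np.arccos((M@np.load('ut.npy'))[2])),state()['force'])
T=grab_frame('top')[130:250,190:350,::-1]; S=grab_frame('side')[130:310,200:360,::-1]
cv2.imwrite('pics/pour.png',np.hstack([cv2.resize(T,(480,360)),cv2.resize(S,(320,360))]))
E
```

```text
111.73126261837868 [-0.15175269  0.5816077  -2.00200012]
```

View pics/pour.png

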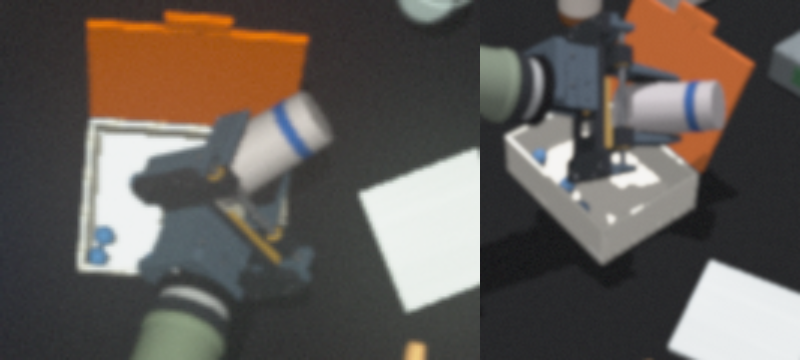

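Three balls are visible at (100,245) in the crop's left view, and the rest are hidden by the gripper. The load fell from 3.3 N to 2.0 N, which is the weight of the empty jar, so all six are out. Next I right the jar and go to the mat.

```bash
cat > s6.py <<'E'
from h import *
ut=np.load('ut.npy'); q0=state()['qpos']
qa=q0+[0,-14,-4,0,4,0]
mat=np.array([498,313])
for psi in(0,15,30,45):
    M=ori(psi,30,1); G=np.r_[mat,80.]; P=G+19*M[:,2]
    q,e=ik(P,M,[30,30,140,180,53,85]); qh,eh=ik(P+[0,0,70],M,q); print(psi,e,eh,q.round(1),qh.round(1))
psi=15; M=ori(psi,30,1); P=np.r_[mat,80.]+19*M[:,2]; q,e=ik(P,M,[30,30,140,180,53,85]); qh,_=ik(P+[0,0,70],M,q)
M2=ori(0,30,1); qm,em=ik(np.array([500,60,240]),M2,qh); print(em,qm.round(1))
qs=[q0,qa,qm,qh]
for a,b in zip(qs,qs[1:]):
  for f in np.linspace(0,1,6): p,m=fk2(a+(b-a)*f); u=m@ut; g_=p-19*m[:,2]; print((g_-72*u).round(),(g_+43*u).round(),np.degrees(np.arccos(min(1,u[2]))).round(),body(p,m)[:,2].min().round())
rows(qs,-1)
E
python3 s6.py
```

```text
0 2.2737367544323207e-14 2.7276848143105385e-11 [ 52.7  30.9 134.5 241.1  51.9  75.2] [ 52.7  21.5 131.3 250.9  46.8  60.1]
15 3.979039320256561e-14 6.821210263296962e-14 [ 44.1  29.7 141.  212.3  52.   84.3] [ 44.1  18.8 137.4 220.6  40.3  72.4]
30 9.314040748352284e-14 1.234956009785382e-11 [ 31.9  29.4 143.9 182.1  53.3  89.7] [ 31.9  17.7 140.1 182.7  37.8  88.8]
45 1.9326762412674725e-13 3.410605131648481e-14 [ 19.4  29.6 142.2 151.9  52.7  94.4] [ 19.4  18.3 138.6 144.3  40.  105.3]
1.1368683772161603e-13 [ 13.   -4.7 141.7 215.1  19.7  63. ]
[ 586. -145.  179.] [529. -54. 136.] 112.0 99.0
[ 591. -146.  218.] [538. -56. 171.] 114.0 128.0
[ 594. -147.  258.] [544. -57. 206.] 117.0 158.0
[ 594. -147.  299.] [548. -58. 243.] 119.0 190.0
[ 591. -148.  340.] [550. -59. 280.] 121.0 222.0
[ 585. -149.  381.] [548. -60. 318.] 123.0 255.0
[ 585. -149.  381.] [548. -60. 318.] 123.0 255.0
[ 574. -136.  333.] [541. -27. 314.] 100.0 237.0
[ 558. -107.  283.] [531.   1. 313.] 75.0 226.0
[538. -62. 236.] [518.  24. 310.] 50.0 215.0
[513.  -5. 200.] [503.  43. 304.] 25.0 223.0
[483.  60. 178.]
[... 344 characters left out ...]
 32, -31, -11, -1], [7, 7, 2, 65, -61, -26, -1], [11, 10, 4, 97, -88, -44, -1], [14, 14, 5, 129, -115, -66, -1], [15, 15, 5, 137, -121, -72, -1], [16, 12, 13, 126, -121, -73, -1], [15, 9, 21, 114, -120, -75, -1], [15, 6, 29, 103, -120, -77, -1], [15, 4, 38, 91, -119, -80, -1], [14, 1, 46, 79, -119, -83, -1], [13, -1, 54, 67, -119, -87, -1], [11, -4, 62, 54, -118, -91, -1], [9, -6, 70, 42, -118, -95, -1], [7, -8, 78, 29, -118, -100, -1], [5, -10, 86, 16, -118, -106, -1], [2, -12, 94, 3, -118, -112, -1], [0, -14, 102, -10, -117, -118, -1], [-4, -15, 110, -23, -117, -125, -1], [-7, -17, 118, -37, -117, -133, -1], [-11, -17, 125, -50, -117, -141, -1]]
end q [12.6, -4.5, 141.7, 214.8, 20.5, 60.4]
```

Emit:
carry_out([
  [4,3,1,32,-31,-11,-1],
  [7,7,2,65,-61,-26,-1],
  [11,10,4,97,-88,-44,-1],
  [14,14,5,129,-115,-66,-1],
  [15,15,5,137,-121,-72,-1],
  [16,12,13,126,-121,-73,-1],
  [15,9,21,114,-120,-75,-1],
  [15,6,29,103,-120,-77,-1],
  [15,4,38,91,-119,-80,-1],
  [14,1,46,79,-119,-83,-1],
  [13,-1,54,67,-119,-87,-1],
  [11,-4,62,54,-118,-91,-1],
  [9,-6,70,42,-118,-95,-1],
  [7,-8,78,29,-118,-100,-1],
  [5,-10,86,16,-118,-106,-1],
  [2,-12,94,3,-118,-112,-1],
  [0,-14,102,-10,-117,-118,-1],
  [-4,-15,110,-23,-117,-125,-1],
  [-7,-17,118,-37,-117,-133,-1],
  [-11,-17,125,-50,-117,-141,-1],
])

```text
time_s: 15.4
ee_pos: [500.9, 56.0, 238.8]
ee_rot: [-173.9, 59.8, -174.0]
force: [-0.5, -0.8, -2.3]
gripper_width: 61.4
gripper_force: 29.7
```

```bash
python3 - <<'E'
from h import *
q0=state()['qpos']; print(q0.round(1)); rows([q0,[44.1,18.8,137.4,220.6,40.3,72.4]],-1)
E
```

```text
[ 13.2  -4.4 141.8 217.3  20.6  58.2]
7 rows; min body z 147.0 min tcp z 141.0
[[-2, 0, 0, 3, 42, 19, -1], [-5, 0, -1, 9, 86, 34, -1], [-7, 0, -2, 18, 130, 45, -1], [-9, 0, -3, 30, 174, 53, -1], [-11, 0, -3, 45, 218, 56, -1], [-14, 0, -4, 62, 261, 56, -1], [-14, 0, -4, 64, 266, 56, -1]]
end q [44.1, 18.8, 137.4, 220.6, 40.3, 72.4]
```

Emit:
carry_out([
  [-2,0,0,3,42,19,-1],
  [-5,0,-1,9,86,34,-1],
  [-7,0,-2,18,130,45,-1],
  [-9,0,-3,30,174,53,-1],
  [-11,0,-3,45,218,56,-1],
  [-14,0,-4,62,261,56,-1],
  [-14,0,-4,64,266,56,-1],
  [-14,0,-4,64,266,56,-1],
  [-14,0,-4,64,266,56,-1],
])

```text
time_s: 16.3
ee_pos: [515.6, 316.0, 142.8]
ee_rot: [179.6, 59.9, -165.5]
force: [0.6, 0.4, -1.8]
gripper_width: 61.4
gripper_force: 29.7
```

```bash
python3 - <<'E'
from h import *
P,M=pose(); u=M@np.load('ut.npy'); G=P-19*M[:,2]; print('foot',(G-72*u).round(1),'tilt',np.degrees(np.arccos(u[2])))
M1=ori(15,30,1); cmd(np.r_[498,313,82.]+19*M1[:,2],M1)
S=grab_frame('side'); T=grab_frame('top')
cv2.imwrite('pics/mat.png',np.hstack([cv2.resize(T[120:270,80:280,::-1],(400,300),interpolation=cv2.INTER_CUBIC),cv2.resize(S[70:220,130:330,::-1],(400,300),interpolation=cv2.INTER_CUBIC)]))
E
```

```text
foot [499.2 311.8  80.3] tilt 0.4421395769920531
cmd turn [ 0.  -0.1 -0.2] shift [61.5  1.4 34.1]
```

View pics/mat.png

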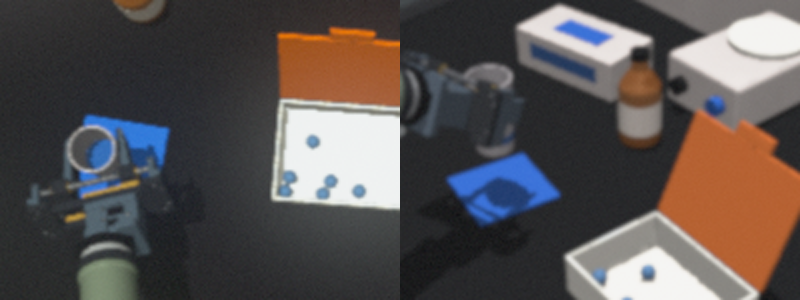

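All six balls are in the box, at (313,141), (290,177), (285,190), (330,181), (323,193) and (359,190) in the crop. The jar is upright above the mat. Now I lower it: in this tool frame, 70 mm down is about dx 61, dz 35.

Emit:
carry_out([
  [0,0,0,17,0,10,-1],
  [0,0,0,35,1,20,-1],
  [0,0,0,49,1,28,-1],
  [0,0,0,57,1,33,-1],
  [0,0,0,60,1,35,-1],
  [0,0,0,61,1,36,-1],
  [0,0,0,62,1,36,-1],
  [0,0,0,62,1,36,-1],
])

```text
time_s: 17.2
ee_pos: [515.7, 318.3, 72.2]
ee_rot: [179.5, 60.0, -165.5]
force: [-0.6, 0.9, -2.4]
gripper_width: 61.6
gripper_force: 29.7
```

```bash
python3 - <<'E'
from h import *
P,M=pose(); u=M@np.load('ut.npy'); G=P-19*M[:,2]; print('foot',(G-72.3*u).round(1),'tilt',np.degrees(np.arccos(u[2])),state()['force'])
E
```

```text
foot [499.4 314.1   9.4] tilt 0.36262781599287824 [-0.62354221  0.86655991 -2.40738468]
```

Foot about 3 mm above the mat; lower slowly until the load comes off, then check.

Emit:
carry_out([
  [0,0,0,1,0,0.5,-1],
  [0,0,0,1.7,0,1,-1],
  [0,0,0,2.6,0,1.5,-1],
  [0,0,0,3,0,1.7,-1],
  [0,0,0,3,0,1.7,-1],
])

```text
time_s: 17.7
ee_pos: [515.9, 318.5, 68.9]
ee_rot: [179.5, 60.1, -165.5]
force: [-1.9, -2.0, 3.8]
gripper_width: 61.3
gripper_force: 29.6
```

Emit:
carry_out([
  [0,0,0,0,0,0,-0.2],
  [0,0,0,0,0,0,0.3],
  [0,0,0,0,0,0,0.7],
  [0,0,0,0,0,0,1],
  [0,0,0,0,0,0,1],
  [0,0,0,0,0,0,1],
  [0,0,0,0,0,0,1],
  [0,0,0,0,0,0,1],
])

```text
time_s: 18.5
ee_pos: [515.5, 318.2, 67.9]
ee_rot: [179.5, 59.9, -165.4]
force: [-0.3, 0.0, 0.0]
gripper_width: 91.5
gripper_force: 0.0
```

Emit:
carry_out([
  [0,0,0,0,0,-15,1],
  [0,0,0,0,0,-40,1],
  [0,0,0,0,0,-70,1],
  [0,0,0,0,0,-100,1],
  [0,0,0,0,0,-120,1],
])

```text
time_s: 19.0
ee_pos: [413.0, 289.8, 128.7]
ee_rot: [179.6, 59.9, -165.4]
force: [0.2, -0.2, 0.4]
gripper_width: 91.3
gripper_force: 0.0
```

```bash
cat > s7.py <<'E'
from h import *
s=state(); q0=s['qpos']; print(s['time_s'],q0.round(1),s['ee_pos'].round(),s['force'].round(1))
T=grab_frame('top');S=grab_frame('side')
cv2.imwrite('pics/placed.png',np.hstack([cv2.resize(T[120:270,80:280,::-1],(400,300),interpolation=cv2.INTER_CUBIC),cv2.resize(S[70:220,130:330,::-1],(400,300),interpolation=cv2.INTER_CUBIC)]))
# lid: tool poses along arc, tool in box xz plane, pointing with pitch t
by=np.radians(-2.4); ex=np.array([np.cos(by),np.sin(by),0]); ey=np.array([-ex[1],ex[0],0]); H=np.r_[516,-29,60]+75*ex
print('hinge',H)
def lidp(th,r,off): th=np.radians(th); return H+r*(-np.cos(th)*ex+np.sin(th)*np.array([0,0,1]))+off*(np.sin(th)*ex+np.cos(th)*np.array([0,0,1]))
for s_ in(0,90):
 for th,t in((118,90),(118,75),(90,90),(60,90),(30,90),(0,90)):
  P=lidp(th,140,18); M=ori(-2.4,t,1)@R.from_euler('z',s_,degrees=True).as_matrix()
  for seed in([0,40,100,0,50,-90+s_],[0,40,100,180,20,90-s_]):
   q,e=ik(P,M,seed); 
   if e<.05: print(s_,th,t,P.round(),q.round(1).tolist())
E
python3 s7.py
```

```text
19.0 [ 55.6  16.8 148.6 227.7  49.3  77.8] [413. 290. 129.] [ 0.2 -0.2  0.4]
hinge [590.93421226 -32.14067403  60.        ]
0 118 90 [672. -36. 175.] [-4.0, 28.6, 78.9, 0.0, 72.5, -91.6]
0 118 75 [672. -36. 175.] [-4.2, 21.3, 92.6, 0.6, 51.1, -92.2]
0 90 90 [609. -33. 200.] [-4.2, 21.9, 86.2, 0.0, 71.9, -91.8]
0 60 90 [537. -30. 190.] [-4.4, 15.9, 96.7, -0.0, 67.4, -92.0]
0 30 90 [479. -27. 146.] [-4.7, 13.1, 107.7, -0.0, 59.2, -92.3]
0 0 90 [451. -26.  78.] [-4.8, 15.5, 116.4, -0.0, 48.2, -92.4]
90 118 90 [672. -36. 175.] [-4.0, 28.6, 78.9, 0.0, 72.5, -1.6]
90 118 90 [672. -36. 175.] [-4.0, 28.6, 78.9, 0.0, 72.5, -1.6]
90 118 75 [672. -36. 175.] [-4.2, 21.3, 92.6, 0.6, 51.1, -2.2]
90 118 75 [672. -36. 175.] [-4.2, 21.3, 92.6, 0.6, 51.1, -2.2]
90 90 90 [609. -33. 200.] [-4.2, 21.9, 86.2, 0.0, 71.9, -1.8]
90 90 90 [609. -33. 200.] [-4.2, 21.9, 86.2, 0.0, 71.9, -1.8]
90 60 90 [537. -30. 190.] [-4.4, 15.9, 96.7, -0.0, 67.4, -2.0]
90 60 90 [537. -30. 190.] [-4.4, 15.9, 96.7, 0.0, 67.4, -2.0]
90 30 90 [479. -27. 146.] [-4.7, 13.1, 107.7, -0.0, 59.2, -2.3]
90 30 90 [479. -27. 146.] [-4.7, 13.1, 107.7, 0.0, 59.2, -2.3]
90 0 90 [451. -26.  78.] [-4.8, 15.5, 116.4, 0.0, 48.2, -2.4]
90 0 90 [451. -26.  78.] [-4.8, 15.5, 116.4, -0.0, 48.2, -2.4]
```

View pics/placed.png

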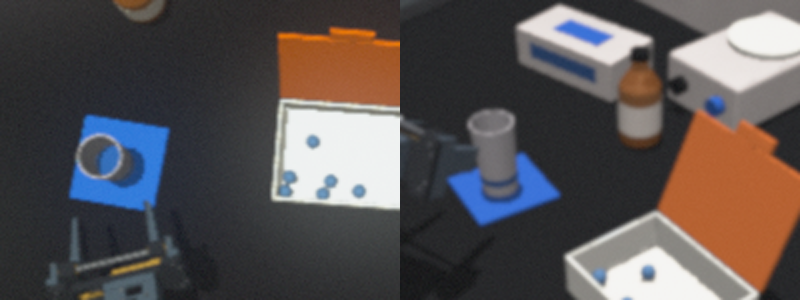

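The jar stands upright on the mat, released: its rim is at (100,157) and its foot is near the mat's middle. Next is the lid. The wrist has to flip back to tool-down while rising, then come down behind the lid.

```bash
cat > s8.py <<'E'
from h import *
q0=state()['qpos']; M=ori(-2.4,90,-1)
qC,e=ik(np.array([720,-37,330]),M,[-4,15,72,3,85,88]); print(e,qC.round(1))
qB=np.array([25,-22,105,95,40,85]); qA=q0+[-5,-25,-15,-20,-10,0]
qs=[q0,qA,qB,qC]
for a,b in zip(qs,qs[1:]):
  for f in np.linspace(0,1,5): p,m=fk2(a+(b-a)*f); print(p.round(),m[:,2].round(2),body(p,m)[:,2].min().round())
rows(qs,-1)
E
python3 s8.py
```

```text
4.5474735088646414e-14 [-3.9 30.8 53.3  0.  95.8 88.5]
[413. 290. 129.] [ 0.84  0.23 -0.5 ] 135.0
[427. 331. 199.] [ 0.85  0.34 -0.4 ] 188.0
[435. 360. 281.] [ 0.86  0.43 -0.27] 253.0
[434. 376. 372.] [ 0.85  0.5  -0.13] 330.0
[424. 378. 468.] [0.83 0.55 0.01] 413.0
[424. 378. 468.] [0.83 0.55 0.01] 413.0
[401. 409. 608.] [0.69 0.68 0.25] 504.0
[357. 421. 704.] [0.51 0.78 0.35] 554.0
[319. 419. 751.] [0.39 0.87 0.3 ] 599.0
[311. 395. 765.] [0.41 0.9  0.15] 644.0
[311. 395. 765.] [0.41 0.9  0.15] 644.0
[426. 419. 685.] [ 0.35  0.92 -0.19] 605.0
[557. 349. 557.] [ 0.31  0.75 -0.58] 525.0
[667. 185. 426.] [ 0.21  0.41 -0.89] 452.0
[720. -37. 330.] [-0.  0. -1.] 409.0
40 rows; min body z 163.0 min tcp z 167.0
[[-4, -4, 2, -41, 21, -6, -1], [-7, -7, 3, -82, 40, -16, -1], [-10, -11, 4, -124, 54, -30, -1], [-13, -15, 4, -165, 66, -48, -1], [-15, -18, 5, -206, 74, -69, -1], [-17, -22, 5, -245, 80, -93, -1], [-19, -26, 5, -283, 83, -119, -1], [-21, -29, 5, -309, 84, -141, -1], [-23, -34, -1, -349, 96, -163, -1], [-24, -40, -7, -386, 108, -190, -1], [-26, -45, -13, -417, 118, -217, -1], [-26, -50, -20, -444, 127, -244, -1], [-26, -55, -27, -465, 135, -270, -1], [-26, -59, -34, -481, 141, -294, -1], [-25, -63, -42, -493, 147, -316, -1], [-23, -66, -50, -501, 150, -335, -1], [-21, -68, -58, -506, 152, -350, -1], [-19, -70, -66, -510, 152, -362, -1], [-16, -71, -75, -512, 149, -371, -1], [-13, -71, -83, -513, 143, -376, -1]]
end q [27.4, -20.7, 107.7, 105.7, 39.9, 84.3]
```

Emit:
carry_out([
  [-4,-4,2,-41,21,-6,-1],
  [-7,-7,3,-82,40,-16,-1],
  [-10,-11,4,-124,54,-30,-1],
  [-13,-15,4,-165,66,-48,-1],
  [-15,-18,5,-206,74,-69,-1],
  [-17,-22,5,-245,80,-93,-1],
  [-19,-26,5,-283,83,-119,-1],
  [-21,-29,5,-309,84,-141,-1],
  [-23,-34,-1,-349,96,-163,-1],
  [-24,-40,-7,-386,108,-190,-1],
  [-26,-45,-13,-417,118,-217,-1],
  [-26,-50,-20,-444,127,-244,-1],
  [-26,-55,-27,-465,135,-270,-1],
  [-26,-59,-34,-481,141,-294,-1],
  [-25,-63,-42,-493,147,-316,-1],
  [-23,-66,-50,-501,150,-335,-1],
  [-21,-68,-58,-506,152,-350,-1],
  [-19,-70,-66,-510,152,-362,-1],
  [-16,-71,-75,-512,149,-371,-1],
  [-13,-71,-83,-513,143,-376,-1],
], force=40)

```text
time_s: 21.1
ee_pos: [313.2, 409.0, 760.4]
ee_rot: [-77.9, 4.7, -22.6]
force: [-0.5, 0.4, -0.1]
gripper_width: 0.6
gripper_force: 0.0
```

```bash
python3 - <<'E'
from h import *
q0=state()['qpos']; print(q0.round(1)); rows([q0,[25,-22,105,95,40,85],[-3.9,30.8,53.3,0,95.8,88.5]],-1)
E
```

```text
[ 27.7 -20.4 107.6 105.7  39.4  84.2]
20 rows; min body z 410.0 min tcp z 331.0
[[-3, 1, -8, 1, -6, -9, -1], [-4, 1, -11, 3, -8, -13, -1], [-9, -1, -16, 29, 14, 11, -1], [-15, -4, -21, 64, 42, 28, -1], [-22, -6, -25, 99, 71, 36, -1], [-28, -7, -27, 137, 100, 37, -1], [-34, -9, -30, 176, 128, 31, -1], [-39, -10, -31, 213, 154, 20, -1], [-45, -11, -32, 251, 178, 5, -1], [-50, -12, -32, 288, 200, -13, -1], [-56, -13, -33, 323, 221, -35, -1], [-61, -13, -32, 359, 240, -61, -1], [-67, -14, -32, 392, 256, -88, -1], [-72, -14, -31, 425, 271, -119, -1], [-77, -15, -30, 456, 284, -152, -1], [-82, -15, -28, 486, 296, -187, -1], [-88, -15, -26, 515, 305, -224, -1], [-93, -15, -24, 541, 313, -263, -1], [-98, -15, -21, 565, 319, -303, -1], [-102, -15, -19, 580, 321, -331, -1]]
end q [-3.9, 30.8, 53.3, 0.0, 95.8, 88.5]
```

Emit:
carry_out([
  [-3,1,-8,1,-6,-9,-1],
  [-4,1,-11,3,-8,-13,-1],
  [-9,-1,-16,29,14,11,-1],
  [-15,-4,-21,64,42,28,-1],
  [-22,-6,-25,99,71,36,-1],
  [-28,-7,-27,137,100,37,-1],
  [-34,-9,-30,176,128,31,-1],
  [-39,-10,-31,213,154,20,-1],
  [-45,-11,-32,251,178,5,-1],
  [-50,-12,-32,288,200,-13,-1],
  [-56,-13,-33,323,221,-35,-1],
  [-61,-13,-32,359,240,-61,-1],
  [-67,-14,-32,392,256,-88,-1],
  [-72,-14,-31,425,271,-119,-1],
  [-77,-15,-30,456,284,-152,-1],
  [-82,-15,-28,486,296,-187,-1],
  [-88,-15,-26,515,305,-224,-1],
  [-93,-15,-24,541,313,-263,-1],
  [-98,-15,-21,565,319,-303,-1],
  [-102,-15,-19,580,321,-331,-1],
])

```text
time_s: 23.1
ee_pos: [718.3, -38.2, 324.7]
ee_rot: [179.7, 0.6, -2.2]
force: [0.0, 0.2, -1.0]
gripper_width: 0.3
gripper_force: 0.0
```

```bash
python3 - <<'E'
from h import *
s=state(); print(s['qpos'].round(1),s['ee_pos'].round(),s['ee_rot'].round(1))
cmd([712,-37,180],ori(-2.4,90,-1))
E
```

```text
[-3.8 31.  53.7 -0.3 95.8 88.3] [718. -38. 325.] [179.7   0.6  -2.2]
cmd turn [0.3 0.6 0.2] shift [ -4.8  -1.7 144.8]
```

Emit:
carry_out([
  [0,0.5,0,-4,-2,45,-1],
  [0,0.5,0,-5,-2,90,-1],
  [0,0.5,0,-6,-2,130,-1],
  [0,0.5,0,-6,-2,145,-1],
  [0,0.5,0,-16,-2,145,-1],
  [0,0.5,0,-26,-2,145,-1],
  [0,0.5,0,-36,-2,145,-1],
  [0,0.5,0,-46,-2,145,-1],
  [0,0.5,0,-56,-2,145,-1],
])

```text
time_s: 24.0
ee_pos: [666.4, -31.2, 188.7]
ee_rot: [180.0, -1.3, -2.0]
force: [8.1, 0.2, 5.8]
gripper_width: 0.7
gripper_force: 3.9
```

Emit:
carry_out([
  [0,0,0,-15,0,0,-1],
  [0,0,0,-32,0,0,-1],
  [0,0,0,-49,0,0,-1],
  [0,0,0,-65,0,-2,-1],
  [0,0,0,-81,0,-3,-1],
  [0,0,0,-98,0,-1,-1],
  [0,0,0,-115,0,3,-1],
])

```text
time_s: 24.7
ee_pos: [550.6, -27.1, 182.7]
ee_rot: [180.0, -1.1, -2.0]
force: [8.0, -0.2, -2.0]
gripper_width: -0.1
gripper_force: 3.3
```

```bash
python3 - <<'E'
from h import *
s=state(); print(s['ee_pos'].round(1),s['ee_rot'].round(1),s['force'].round(1))
S=grab_frame('side'); cv2.imwrite('pics/lid.png',cv2.resize(S[80:280,200:400,::-1],(500,500)))
E
```

```text
[550.6 -27.1 182.7] [180.   -1.1  -2. ] [ 8.  -0.2 -2. ]
```

View pics/lid.png

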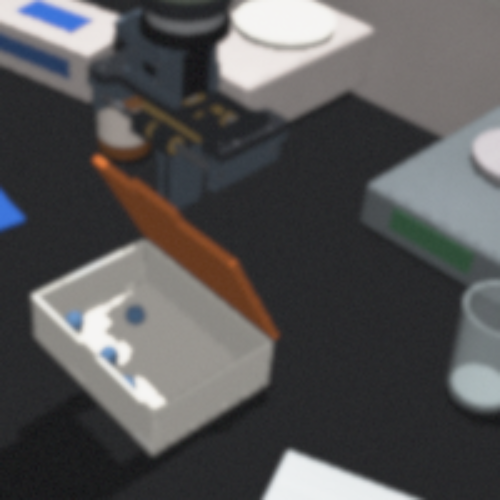

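The lid is past vertical and leaning forward, with its edge at (98,160) to (235,262) in the crop and the fingers behind it. I continue down the arc.

Emit:
carry_out([
  [0,0,0,-17,0,9,-1],
  [0,0,0,-34,0,21,-1],
  [0,0,0,-49,0,33,-1],
  [0,0,0,-64,0,47,-1],
  [0,0,0,-75,0,62,-1],
  [0,0,0,-85,0,79,-1],
  [0,0,0,-91,0,91,-1],
  [0,0,0,-95,0,102,-1],
  [0,0,0,-97,0,108,-1],
])

```text
time_s: 25.65
ee_pos: [454.7, -24.0, 73.7]
ee_rot: [180.0, -0.9, -2.0]
force: [5.3, -0.7, 6.7]
gripper_width: 0.2
gripper_force: 3.3
```

Emit:
carry_out([
  [0,0,0,0,0,3,-1],
  [0,0,0,0,0,5,-1],
  [0,0,0,0,0,6,-1],
  [0,0,0,0,0,7,-1],
  [0,0,0,0,0,7,-1],
])

```text
time_s: 26.15
ee_pos: [454.2, -24.0, 68.6]
ee_rot: [180.0, -0.9, -2.0]
force: [-0.1, 0.7, 19.7]
gripper_width: -0.1
gripper_force: 10.0
```

Emit:
carry_out([
  [0,0,0,0,0,1,-1],
  [0,0,0,0,0,1.5,-1],
  [0,0,0,0,0,1.5,-1],
  [0,0,0,0,0,1.5,-1],
  [0,0,0,0,0,1.5,-1],
])

```text
time_s: 26.65
ee_pos: [454.3, -24.0, 68.4]
ee_rot: [179.9, -0.9, -2.0]
force: [-3.6, 0.7, 31.8]
gripper_width: 0.2
gripper_force: 15.9
```

Emit:
carry_out([
  [0,0,0,0,0,-20,-1],
  [0,0,0,0,0,-60,-1],
  [0,0,0,0,0,-110,-1],
  [0,0,0,0,0,-160,-1],
  [0,0,0,0,0,-160,-1],
  [0,0,0,0,0,-160,-1],
])

```text
time_s: 27.25
ee_pos: [449.9, -23.7, 224.6]
ee_rot: [180.0, -0.5, -2.0]
force: [-0.2, -0.5, -0.8]
gripper_width: 0.1
gripper_force: 0.0
```

```bash
python3 - <<'E'
from h import *
s=state(); print(s['time_s'],s['ee_pos'].round(1),s['force'].round(1))
cv2.imwrite('pics/end.png',cv2.resize(grab_frame('side')[:,:,::-1],(800,600),interpolation=cv2.INTER_CUBIC))
E
```

```text
27.25 [449.9 -23.7 224.6] [-0.2 -0.5 -0.8]
```

View pics/end.png

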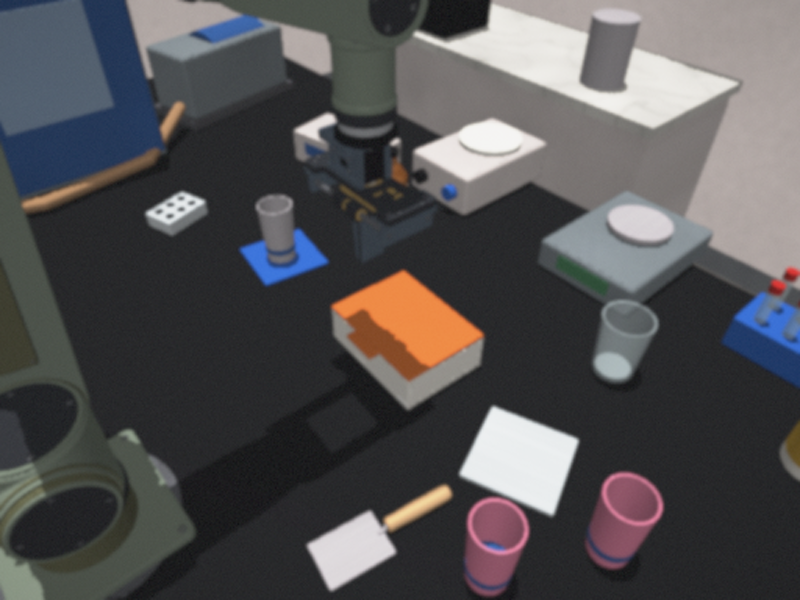

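The lid lies flat on the box at (407,325), the jar stands on the mat at (280,235), and the other things have not moved. The arm is clear, so I hand in.

```bash
python3 -c "
from workcell import workorder
print(workorder.job_done())"
```

```text
the job is handed in; nothing more can be done
None
```

I handed the job in at 27 s; no verdict came back, but the pictures show the six balls in the box, the empty jar upright on the mat, the lid pressed shut (about 32 N) and the other things on the bench unmoved.

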